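# Fit the retaining clip on a glass-studio roller

## Task

Clamp the roller's axle in the jig by pressing the toggle clamp's handle all the way down, past centre, and leave it shut. Then pick up the circlip pliers that already carry the clip, squeeze them to spread the clip fully, slide the spread clip over the end of the axle down to the groove just above the roller, and finish while holding it there: still gripped and spread, level and centred on the axle, not pressed down hard on the roller. Do not disturb the other things on the bench.

Things in the scene. Friction and masses are not known exactly. Their poses are not given: they have to be found in the camera images.
- jig: fixed aluminium jig plate 130 (x) x 190 (y) x 10 mm thick; origin on the bench at the underside, directly below the axle's centre; it reaches 65 mm to -y and 125 mm to +y of the origin. Axle and clamp are both on its y axis: the clamp stands on the +y side, its handle swings down away from the axle, to +y
- clamp_pivot (a point): hinge of the clamp handle: 94 mm to jig +y of the axle and 47 mm above the bench; its line runs along jig x
- clamp_handle (a joint): clamp handle angle in rad: 0 open (handle almost upright, 1.52 rad above level, pointing up), 1.42 fully down (0.10 rad above level, pointing jig +y). Dead centre is at 1.28; past 1.34 it counts as locked. It stays where it is left (friction about 0.12 N m) and needs about 5 to 15 N at the tip near dead centre
- clamp_tip (a point): point on the middle line of the clamp handle, 85 mm from its hinge (its rubber sleeve, 18 mm wide along jig x and 16 mm thick, runs from 31 to 97 mm from the hinge)
- clamp_arm: the clamp's hold-down arm, 50 mm long, 14 mm wide, hinged 78 mm to jig +y of the axle, 34 mm above the bench; raised while the handle is up (its end then about 78 mm above the bench), when shut it lies level at 38 mm and its rubber pad presses on the flange. It is moved by the handle only
- hub: loose 0.6 kg part in the jig's nest: steel flange 88 mm dia x 12 mm, on it a grey roller 50 mm dia with its top face 54 mm above the origin, and out of it a 30 mm dia steel axle stub up to 82 mm, end chamfered 3 to 4 mm. Origin at the centre of the underside (10 mm above the bench), z up along the axle
- groove (a point): centre of the axle's groove, on its axis, 57 mm above the hub's origin (67 mm above the bench). The groove, 25 mm dia and 6 mm wide, reaches from the roller's top face upwards; the axle's end is 25 mm above this point
- pliers: loose circlip pliers, 0.22 kg, flat on a rest; x to the tips, z up; origin at the pivot at the handles' underside, 48 mm above the bench. Handles: x -25 to -105 mm, z 0 to 12; width over both at x -45: 53 mm relaxed, 40 mm (outsides parallel) squeezed to the stop. Jaws reach x +57; pins go down to the clip. Squeezing spreads the clip; the spring pushes back up to 9 N per handle
- pliers_grip (a point): where to grip the pliers from above: between the handles, 45 mm behind the pivot and at their half height (6 mm above the underside). The fingers have free room outside both handles and below, down to 12 mm above the bench. As the handles swing in, pivot and clip move 2 to 3 mm forward relative to the fingers; the clip may sit 2 to 3 mm lower than at first once lifted
- clip_center (a point): centre of the clip on the pliers' tips: 73.8 mm ahead (+x) of the pivot on the middle line, 19.5 mm below the handles' underside, mid thickness. Dark steel C ring 3 mm thick, 45 mm outside when spread; clear inner diameter 36 mm spread, 29 mm relaxed: it passes the 30 mm axle only when spread
- jaw_left (a joint): swing of one jaw of the pliers in rad: 0 relaxed, 0.142 squeezed to the stop (clip fully spread; the stop gives a little, up to about 0.16 in a firm grip of 45 N or more; 20 N is enough to reach it); the other jaw mirrors it
- rest: fixed wooden pliers rest; origin on the bench below the pliers' pivot; a 24 x 22 mm block under the pivot and a 90 mm wide crossbar 92 mm behind it, both 48 mm high
- frit_jar: bystander: jar, 60 mm dia, 75 mm tall; origin at its base centre
- oil_bottle: bystander: bottle, 48 mm dia, 120 mm tall; origin at its base centre
- screwdriver: bystander: screwdriver 190 mm long lying on the bench
- spare_roller: bystander: grey roller, 50 mm dia, 30 mm tall; origin at its base centre
- wrench: bystander: wrench 160 mm long lying on the bench
- tweezers: bystander: steel tweezers 155 mm long lying on the bench
Things that resemble listed ones, but are neither listed nor needed, are in the scene too. What is shaped like the pliers but green is not meant. What is shaped like the jig but turquoise is not meant.

How it is judged (in metres and radians):
On the way, in this order (a step that is already met when the one before it is completed fails the run):
1. the clamp handle is past centre and the arm presses on the flange (value of joint clamp_handle above 1.34 rad and contact force between clamp_arm and hub above 1 N), for 0.2 s.
2. the pliers are gripped and lifted with the clip spread, higher than the axle's end (value of joint jaw_left above 0.12 rad and z of clip_center in the frame of groove above 0.026 m and contact force between the fingers and pliers above 5 N), for 0.1 s.
At the end, for the whole second after the job is handed in: Clamp past centre (over 1.34 rad), arm pressing on the flange, hub in its nest; fingers grip the squeezed pliers (jaw over 0.12 rad); clip centre within 5 mm of the axle line and 3 mm of the groove's mid height, level to 0.10 rad, at rest, pressing on the hub with under 12 N (all of step 1 and value of joint jaw_left above 0.12 rad and contact force between the fingers and pliers above 5 N and horizontal distance between clip_center and groove below 0.005 m and z of clip_center in the frame of groove between -0.003 and 0.003 m and angle between the z axis of pliers and the z axis of hub, either way round below 0.1 rad and angle between hub's own z axis and vertical below 0.05 rad and contact force between pliers and hub below 12 N and linear speed of pliers below 0.02 m/s and distance of hub from where it was at the start of the episode below 0.008 m); the arm keeps its last pose, push and grip.
It fails at once if a bystander is knocked over or pushed more than 30 mm (distance of any of frit_jar, oil_bottle, screwdriver, spare_roller, wrench, tweezers from where it was at the start of the episode above 0.03 m).
It also fails if it takes over 58 s, if anything falls off the work surface, if the arm or the gripper's body presses on something with over 40 N, if the wrist force passes 120 N, or if a joint passes its speed limit or range.

## Robot

A 6-joint arm with a two-finger parallel gripper is mounted at the origin on the work surface. World frame = base frame: x ahead of the robot, y to its left, z up, the work surface at z = 0. Lengths are in mm, angles in rad, forces in N, time in s.
With the tool pointing down it reaches from about 350 to 775 mm from the base axis. Payload 5.5 kg.
Tool frame: the origin (TCP) lies midway between the tips of the shut fingers; the grasp point (between the pads) lies 19 mm behind it (env.grip_depth is the distance from the TCP to the grasp point, in mm); z points along the fingers, y is the line along which they close (so a half turn about z gives the same grasp; the last joint's range is limited). The gripper opens to 85 mm and grips with 20 to 120 N. Pads are 22 mm wide; open, the fingers measure 114 mm over their backs; the gripper's body (76 mm by 85 mm) begins 54 mm behind the grasp point. The pads swing forward as they close: fully open they stand 13 mm farther back than shut.
Start: joints at [-1.419, 0.313, 0.046, 1.304, 0, 1.431], TCP at [165.409, -550.737, 231.323] pointing down, gripper open.
Joint ranges: [-2.76, 2.76], [-0.86, 1.69], [-1.03, 1.26], [-2.2, 2.34], [-1.47, 1.5], [-3.14, 3.14]. Speed limits (rad/s): [2.57, 2.57, 3.14, 3.14, 3.14, 3.14].

## Interface

Orientations are given as a unit quaternion [w, x, y, z].
In Python, from station import monitor, read_camera, get_calibration, env gives the robot as it stands.
- The arm moves only by the shell command python3 -m crank 'ROWS' [OPENING] [FORCE]. ROWS is rows parted by semicolons, their numbers by spaces, 1 to 8 of them, each of 6 numbers: dx, dy, dz in mm, then a rotation vector rx, ry, rz in rad; each row shifts and turns the commanded pose from where the row before left it, along the tool's axes as they then stand; what a row does not reach is not made up. A row lasts 1/12 s, in which the tool goes at most 41.7 mm and 0.125 rad, less where a joint would pass 70% of its speed; a pose out of reach is approached as far as the arm can. OPENING is the finger opening in mm, set as the command begins (- or left out keeps the last). The fingers move at their own pace and stop on an object; FORCE is the grip in N (left out, the last holds). Time passes only in rows, so rows that do not move let the fingers close. It prints the time, the measured TCP pose, the force, the opening and the grip force at its end.
- monitor.get_state(): the state, without advancing time (a new reading comes with each control period).
- read_camera(name): name is "side" or "top"; returns (picture, depth): 420x560x3 uint8, red, green, blue; 420x560 float32, mm along the optical axis (not along the pixel's ray), 0 where there is no reading.
- get_calibration(name): a dict with "mtx" (3x3 intrinsics, pixels), "R" (3x3) and "t" (3): a world point X has camera coordinates R X + t. Camera axes: x right, y down, z forward; pixel columns grow to the right and rows downward; lengths in mm; the calibration is good to about 2 mm. A picture is of the moment at which its call begins. get_calibration takes no time and is no camera call.
- env.hand_in(): hands the job in; it is judged then, once.
The state is a dict: "t": time; "qpos": joint angles; "joint_velocities": joint speeds; "tau": joint torques, N m; "eef_pos": TCP position; "ee_rot": TCP orientation; "force": force on the tool from outside, world axes, zero at the start; "moment": the same for the moment, N m; "grip_width": finger opening in mm; "gripper_force": force on a finger pad.
Only numpy, scipy, OpenCV 4.12 (cv2) and the standard library are available. Lean on these libraries where they do the work, as an engineer would, in place of code of your own. Each camera call takes 0.05 s, during which the arm holds its last target. There are 200 camera calls.

## Working session

There is one attempt and no reset: what is moved stays moved. The work goes in short steps, Python scripts to look and compute and a shell command to move; the robot and the scene stay as the last step left them, time stands still between calls to the robot, and variables do not carry over. Pictures are saved under pics/ and viewed, at most 10 in all, crops included, and the job is handed in when it is done.

```bash
mkdir -p pics; ls
cat > h.py <<'E'
import numpy as np, cv2
from station import monitor, read_camera, get_calibration, env
def snap(n,f):
    p,d=read_camera(n); cv2.imwrite(f'pics/{f}.png',p[:,:,::-1]); np.save(f'pics/{f}.npy',d); return p,d
def world(n,d,u,v,z=None):
    c=get_calibration(n);K,R,t=map(np.array,(c["mtx"],c["R"],c["t"]))
    r=np.linalg.inv(K)@[u,v,1]
    if z is None: return R.T@(r*d[int(round(v)),int(round(u))]-t)
    o=-R.T@t; w=R.T@r; return o+w*(z-o[2])/w[2]
def proj(n,X):
    c=get_calibration(n);K,R,t=map(np.array,(c["mtx"],c["R"],c["t"]))
    q=K@(R@np.array(X,float)+t); return q[:2]/q[2]
E
python3 - <<'E'
from h import *
for n in("top","side"): snap(n,n+"0"); c=get_calibration(n); print(n,np.round(-np.array(c["R"]).T@c["t"]),np.round(c["mtx"][0][0]))
s=monitor.get_state(); print(s)
E
```

```text
pics
top [ 346.  -85. 1189.] 514.0
side [ 428.  841. 1030.] 529.0
{'t': 0.1, 'qpos': array([-1.41860404e+00,  3.13940697e-01,  4.50979848e-02,  1.30361011e+00,
        7.35994324e-06,  1.43121839e+00]), 'joint_velocities': array([ 7.35765858e-05, -1.51270281e-03,  3.00292185e-03, -2.56229596e-04,
        1.21490830e-03, -7.98306317e-04]), 'tau': array([ 2.69262200e-03, -4.81724060e+01,  2.99245101e+01,  1.27145709e-02,
       -3.45994056e-05,  1.63412000e-05]), 'eef_pos': array([ 165.33281613, -550.24107624,  230.49149517]), 'ee_rot': array([-8.28253669e-04,  9.89377288e-01,  1.45368141e-01, -1.54396655e-06]), 'force': array([-0.10390949, -0.74886035, -0.24404662]), 'moment': array([-0.00911772,  0.00146581,  0.03474668]), 'gripper_force': 0.0, 'grip_width': 85.38014420099229}
```

View pics/top0.png

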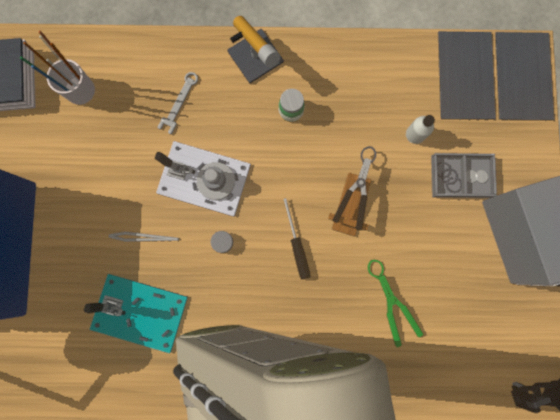

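View pics/side0.png

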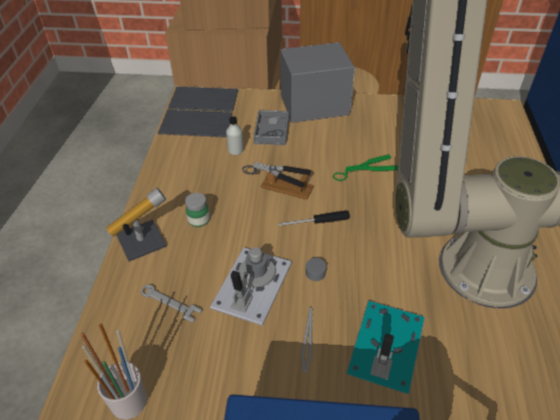

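The top view shows the jig with hub at about (214,178) and its handle knob at (163,159). The black pliers run from (368,155) to (350,220). The green pliers and the turquoise jig are decoys. I'll enlarge the real ones.

Run:
```python
from h import *
def crop(f,u0,v0,w,h,s):
    p=cv2.imread(f'pics/{f}.png')[v0:v0+h,u0:u0+w]; p=cv2.resize(p,None,fx=s,fy=s,interpolation=cv2.INTER_CUBIC)
    for k in range(0,w,10): cv2.putText(p,str(u0+k),(k*s,8),0,.3,(0,0,255)); cv2.line(p,(k*s,8),(k*s,13),(0,0,255))
    for k in range(0,h,10): cv2.putText(p,str(v0+k),(0,k*s+3),0,.3,(0,0,255)); cv2.line(p,(20,k*s),(26,k*s),(0,0,255))
    return p
a=crop('top0',150,135,105,85,5); b=crop('top0',325,140,70,100,5)
c=np.zeros((500,780,3),np.uint8); c[:425,:425]=0; c[:425,:525]=a[:,:525]
cv2.imwrite('pics/ja.png',a)
cv2.imwrite('pics/pb.png',b)
d=np.load('pics/top0.npy')
m=np.zeros((500,875,3),np.uint8); m[:425,:525]=a; m[:,525:]=b
cv2.imwrite('pics/crop1.png',cv2.resize(m,(800,457),interpolation=cv2.INTER_AREA))
for u,v in[(214,178),(163,159),(220,160),(368,155),(363,185)]: print((u,v),world("top",d,u,v).round(1))
```

```text
(214, 178) [552.2  59.2  93.9]
(163, 159) [585.  163.  128.9]
(220, 160) [608.5  56.   21.3]
(368, 155) [ 6.297e+02 -2.913e+02 -3.000e-01]
(363, 185) [ 546.2 -268.4   62.8]
```

View pics/crop1.png

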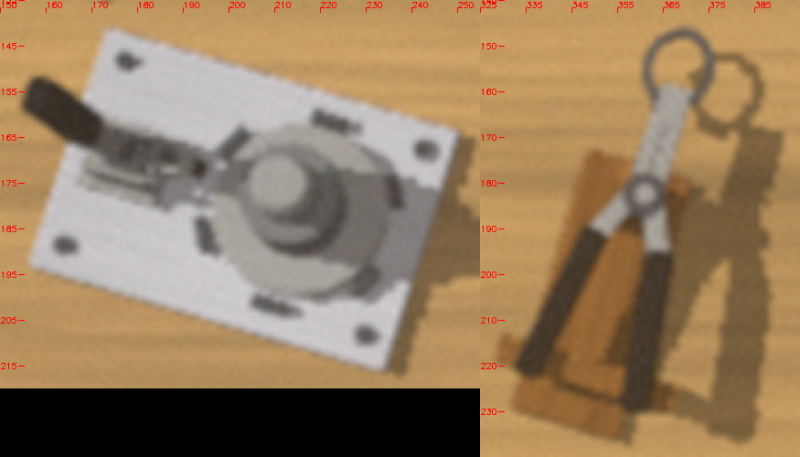

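The crops show the axle end at (210.8,174.8). The jig corners are (173.6,141.1), (250.2,163.7), (233.8,216.2) and (156.6,193.0). The clip ring is centred at (368.5,154.9), the pliers pivot is at (361.1,182.4), and the handle ends are at (335.3,220.9) and (359.3,228.6).

Run:
```python
from h import *
d=np.load('pics/top0.npy')
W=lambda u,v,z:world("top",d,u,v,z)
print("axle",W(210.8,174.8,92)[:2])
C=np.array([W(u,v,10)[:2] for u,v in[(173.6,141.1),(250.2,163.7),(233.8,216.2),(156.6,193)]]);print("corners",C.round(1))
ydir=((C[0]-C[1])+(C[3]-C[2]));ydir/=np.linalg.norm(ydir);cen=C.mean(0);print("ydir",ydir,np.arctan2(ydir[1],ydir[0]),"origin",cen-30*ydir, "sizes",[np.linalg.norm(C[i]-C[i-1]).round(1) for i in range(4)])
for n in("top","side"):
    D=np.load(f'pics/{n}0.npy');vv,uu=np.mgrid[0:420,0:560]
    c=get_calibration(n);K,R,t=map(np.array,(c["mtx"],c["R"],c["t"]))
    P=(np.linalg.inv(K)@np.stack([uu*D,vv*D,D]).reshape(3,-1)).T
    P=(P-t)@R; 
    P=P[(D>0).ravel()]
    def sel(c,r,z0,z1):
        q=P[(np.hypot(P[:,0]-c[0],P[:,1]-c[1])<r)&(P[:,2]>z0)&(P[:,2]<z1)];return q
    o=cen-30*ydir
    q=sel(o,30,86,99);print(n,"axletop",q.mean(0).round(1),len(q),((q.max(0)+q.min(0))/2).round(1))
    q=sel(o,60,15,28);print(n,"flange z",np.median(q[:,2]))
    q=sel(o+ydir*105,40,60,150); 
    zz=q[:,2]
    for a in range(60,150,10):
        k=q[(zz>=a)&(zz<a+10)]
        if len(k): print("  handle z",a,k.mean(0).round(1),len(k),"jig y",((k[:,:2]-o)@ydir).mean().round(1),"jig x",((k[:,:2]-o)@[ydir[1],-ydir[0]]).mean().round(1))
    q=sel([550,-265],130,35,75)
    print(n,"pliers",len(q)); np.save(f'pics/pl_{n}.npy',q)
clip=W(368.5,154.9,28.5);piv=W(361.1,182.4,63);h1=W(335.3,220.9,60);h2=W(359.3,228.6,60)
print("clip",clip,"piv",piv,"h",h1,h2)
for a,b in((clip,piv),(piv,(h1+h2)/2),(clip,(h1+h2)/2)):
    e=(a-b)[:2];print(np.linalg.norm(e),np.arctan2(e[1],e[0]))
```

```text
axle [559.5822911  66.5770164]
corners [[655.1 167.6]
 [603.1 -13.5]
 [479.   22. ]
 [531.1 202.2]]
ydir [0.27691195 0.9608953 ] 1.2902174336811025 origin [558.77184305  65.77990466] sizes [np.float64(128.7), np.float64(188.4), np.float64(129.0), np.float64(187.6)]
top axletop [559.2  66.7  90.5] 147 [559.9  67.5  91.3]
top flange z 20.900567160990583
  handle z 60 [583.1 158.3  66.8] 9 jig y 95.6 jig x -2.3
  handle z 70 [583.5 142.5  72.3] 2 jig y 80.5 jig x 2.5
  handle z 80 [582.7 158.6  85.2] 14 jig y 95.9 jig x -2.7
  handle z 90 [583.  159.7  95.3] 18 jig y 97.0 jig x -2.7
  handle z 100 [584.  161.  104.9] 19 jig y 98.5 jig x -2.1
  handle z 110 [584.6 162.2 115.3] 23 jig y 99.8 jig x -1.9
  handle z 120 [585.  164.8 125.9] 19 jig y 102.4 jig x -2.2
  handle z 130 [586.4 168.5 136.9] 33 jig y 106.3 jig x -1.9
  handle z 140 [588.7 170.7 142.5] 41 jig y 109.1 jig x -0.3
top pliers 956
side axletop [560.2  69.4  89.7] 95 [560.6  68.   90.1]
side flange z 19.807557120576575
  handle z 60 [584.4 159.2  64.5] 19 jig y 96.8 jig x -1.2
  handle z 70 [582.8 159.4  77.5] 8 jig y 96.6 jig x -2.8
  handle z 80 [587.3 171.   85.9] 16 jig y 109.0 jig x -1.7
  handle z 90 [586.7 170.9  94.7] 23 jig y 108.7 jig x -2.3
  handle z 100 [586.5 172.8 104.5] 21 jig y 110.5 jig x -3.0
  handle z 110 [586.6 173.9 114.7] 24 jig y 111.6 jig x -3.2
  handle z 120 [587.1 176.1 124.6] 21 jig y 113.8 jig x -3.3
  handle z 130 [589.1 175.4 135.8] 42 jig y 113.7 jig x -1.2
  handle z 140 [590.3 172.1 141.4] 29 jig y 110.9 jig x 0.8
side pliers 625
clip [ 623.04512748 -287.45382058   28.5       ] piv [ 552.0051498  -264.21717485   63.        ] h [ 465.53003952 -206.84048947   60.        ] [ 449.06956241 -259.73768399   60.        ]
74.74369627777163 -0.3161233513259345
99.62755508456306 -0.31565280355468156
174.37124663456183 -0.31585450239734114
```

Everything I need is located: axle (559.5, 67), jig +y at 1.290 rad, pliers pivot (552, -264) with yaw -0.316. I'll shut the fingers and turn so tool y lies along jig +y.

```bash
python3 -m crank '0 0 0 0 0 -.12;0 0 0 0 0 -.12;0 0 0 0 0 -.12;0 0 0 0 0 -.12;0 0 0 0 0 -.12;0 0 0 0 0 -.12;0 0 0 0 0 -.12;0 0 0 0 0 -.12' 0 40
python3 -m crank '0 0 0 0 0 -.12;0 0 0 0 0 -.12;0 0 0 0 0 -.12;0 0 0 0 0 -.12;0 0 0 0 0 -.12;0 0 0 0 0 -.12;0 0 0 0 0 -.12;0 0 0 0 0 -.12'
python3 -m crank '0 0 0 0 0 -.12;0 0 0 0 0 -.12;0 0 0 0 0 -.12;0 0 0 0 0 -.12;0 0 0 0 0 -.12;0 0 0 0 0 -.049;0 0 0 0 0 0'
cat >> h.py <<'E'
from scipy.spatial.transform import Rotation as Ro
AX=np.array([559.5,67.]);JY=np.array([.2769,.9609]);PY=-.316;PV=np.array([552.,-264.2])
def jig(y,z,x=0): p=AX+y*JY+x*np.array([JY[1],-JY[0]]); return np.array([p[0],p[1],z])
def go(*targets):
    s=monitor.get_state();R=Ro.from_quat(s["ee_rot"],scalar_first=True);p=s["eef_pos"]
    print("TCP",p.round(1),"x",R.as_matrix()[:,0].round(3),"yaw",np.arctan2(*R.as_matrix()[1::-1,0]).round(4),"zax",R.as_matrix()[:,2].round(3),"w",s["grip_width"].round(1),"F",s["force"].round(1),"t",s["t"])
    for g in targets: print("  to",g.round(1),"tool delta",R.inv().apply(g-p).round(1)); p=g
E
python3 -c "
from h import *
go(jig(56,230),jig(56,125))"
```

```text
t: 0.77
eef_pos: [165.4, -550.4, 230.8]
ee_rot: [-0.001, 0.809, 0.588, 0.0]
force: [0.4, 0.3, 0.3]
grip_width: -0.2
gripper_force: 0.0
t: 1.43
eef_pos: [165.4, -550.4, 230.8]
ee_rot: [-0.0, 0.446, 0.895, 0.0]
force: [-0.3, 1.4, 0.1]
grip_width: -0.2
gripper_force: 0.0
t: 2.02
eef_pos: [165.3, -550.4, 230.8]
ee_rot: [-0.0, 0.139, 0.99, 0.0]
force: [-0.1, -0.1, 0.5]
grip_width: -0.1
gripper_force: 0.0Traceback (most recent call last):
  File "<string>", line 3, in <module>
    go(jig(56,230),jig(56,125))
    ~~^^^^^^^^^^^^^^^^^^^^^^^^^
  File "h.py", line 18, in go
    print("TCP",p.round(1),"x",R.as_matrix()[:,0].round(3),"yaw",np.arctan2(*R.as_matrix()[1::-1,0]).round(4),"zax",R.as_matrix()[:,2].round(3),"w",s["grip_width"].round(1),"F",s["force"].round(1),"t",s["t"])
                                                                                                                                                    ^^^^^^^^^^^^^^^^^^^^^
AttributeError: 'float' object has no attribute 'round'
```

```bash
sed -i 's/s\["grip_width"\].round(1)/round(s["grip_width"],1)/' h.py; python3 -c "
from h import *
go(jig(56,230),jig(56,125))"
```

```text
TCP [ 165.3 -550.4  230.8] x [-0.961  0.276  0.   ] yaw 2.8619 zax [-0.     0.001 -1.   ] w -0.1 F [-0.1 -0.1  0.5] t 2.0167
  to [575.  120.8 230. ] tool delta [-208.5  758.3    1.4]
  to [575.  120.8 125. ] tool delta [-0.00e+00 -1.00e-01  1.05e+02]
```

```bash
for i in 1; do 
python3 -m crank '-8.7 31.6 0 0 0 0;-8.7 31.6 0 0 0 0;-8.7 31.6 0 0 0 0;-8.7 31.6 0 0 0 0;-8.7 31.6 0 0 0 0;-8.7 31.6 0 0 0 0;-8.7 31.6 0 0 0 0;-8.7 31.6 0 0 0 0' >/dev/null
python3 -m crank '-8.7 31.6 0 0 0 0;-8.7 31.6 0 0 0 0;-8.7 31.6 0 0 0 0;-8.7 31.6 0 0 0 0;-8.7 31.6 0 0 0 0;-8.7 31.6 0 0 0 0;-8.7 31.6 0 0 0 0;-8.7 31.6 0 0 0 0'>/dev/null
python3 -m crank '-8.7 31.6 0 0 0 0;-8.7 31.6 0 0 0 0;-8.7 31.6 0 0 0 0;-8.7 31.6 0 0 0 0;-8.7 31.6 0 0 0 0;-8.7 31.6 0 0 0 0;-8.7 31.6 0 0 0 0;-8.7 31.6 0 0 0 0;0 0 0 0 0 0'
python3 -m crank '0 0 0 0 0 0;0 0 0 0 0 0'; done
python3 -c "
from h import *
go(jig(56,230),jig(56,125))"
```

```text
t: 3.52
eef_pos: [439.6, -102.0, 231.0]
ee_rot: [-0.0, 0.139, 0.99, -0.0]
force: [0.2, -1.3, -0.2]
grip_width: 0.1
gripper_force: 0.0
TCP [ 439.6 -102.   231. ] x [-0.962  0.275  0.001] yaw 2.8634 zax [-0.001 -0.    -1.   ] w 0.1 F [ 0.2 -1.3 -0.2] t 3.5167
  to [575.  120.8 230. ] tool delta [-69.  251.4   0.9]
  to [575.  120.8 125. ] tool delta [-1.00e-01  0.00e+00  1.05e+02]Traceback (most recent call last):
ValueError: 1 to 8 rows of numbers within range
```

```bash
python3 -m crank '-8.6 31.4 0 0 0 0;-8.6 31.4 0 0 0 0;-8.6 31.4 0 0 0 0;-8.6 31.4 0 0 0 0;-8.6 31.4 0 0 0 0;-8.6 31.4 0 0 0 0;-8.6 31.4 0 0 0 0;-8.6 31.4 0 0 0 0' >/dev/null
python3 -m crank '0 0 26 0 0 0;0 0 26 0 0 0;0 0 26 0 0 0;0 0 26 0 0 0;0 0 0 0 0 0;0 0 0 0 0 0'
python3 - <<'E'
from h import *
def P(th,r=78): return jig(94+r*np.cos(th)-8*np.sin(th)-14.5,47+r*np.sin(th)+8*np.cos(th))
go(*[P(t) for t in (1.5,1.3,1.1,.9,.7,.5,.3,.2,.1)])
E
```

```text
t: 4.68
eef_pos: [573.6, 117.4, 126.0]
ee_rot: [-0.002, 0.141, 0.99, -0.001]
force: [-0.4, 0.2, 0.3]
grip_width: 0.3
gripper_force: 0.0
TCP [573.6 117.4 126. ] x [-0.96   0.279  0.004] yaw 2.8585 zax [-0.004 -0.001 -1.   ] w 0.3 F [-0.4  0.2  0.3] t 4.6833
  to [580.8 141.  125.4] tool delta [-0.3 24.7  0.6]
  to [585.2 156.  124.3] tool delta [ 0.  15.6  1. ]
  to [589.3 170.5 120.1] tool delta [ 0.  15.1  4.1]
  to [593.2 184.  113.1] tool delta [ 0. 14.  7.]
  to [596.6 195.8 103.4] tool delta [-0.  12.3  9.7]
  to [599.4 205.5  91.4] tool delta [-0.  10.1 11.9]
  to [601.5 212.7  77.7] tool delta [-0.   7.6 13.7]
  to [602.2 215.3  70.3] tool delta [-0.   2.7  7.4]
  to [602.8 217.2  62.7] tool delta [-0.   2.   7.6]
```

```bash
python3 -m crank '0 8 .2 0 0 0;0 8 .2 0 0 0;0 8.6 .2 0 0 0;0 8 .5 0 0 0;0 7.6 .5 0 0 0;0 7.6 1.7 0 0 0;0 7.5 2.4 0 0 0'
python3 -m crank '0 7 3.3 0 0 0;0 7 3.7 0 0 0;0 6.3 4.5 0 0 0;0 6 5.2 0 0 0;0 5.2 5.8 0 0 0;0 4.9 6.1 0 0 0;0 4 6.7 0 0 0;0 3.6 7 0 0 0'
python3 - <<'E'
from h import *
go(jig(94+78-14.5,60))
snap("side","side1")
E
```

```text
t: 5.27
eef_pos: [591.0, 172.9, 122.1]
ee_rot: [0.001, 0.14, 0.99, 0.0]
force: [1.0, -1.6, 2.0]
grip_width: -0.2
gripper_force: 1.0
t: 5.93
eef_pos: [602.7, 214.9, 78.6]
ee_rot: [0.0, 0.14, 0.99, 0.0]
force: [0.3, 0.5, 3.5]
grip_width: -0.6
gripper_force: 1.3
TCP [602.7 214.9  78.6] x [-0.961  0.277  0.   ] yaw 2.861 zax [ 0.  0. -1.] w -0.6 F [0.3 0.5 3.5] t 5.9333
  to [603.1 218.3  60. ] tool delta [ 0.5  3.5 18.6]
```

View pics/side1.png

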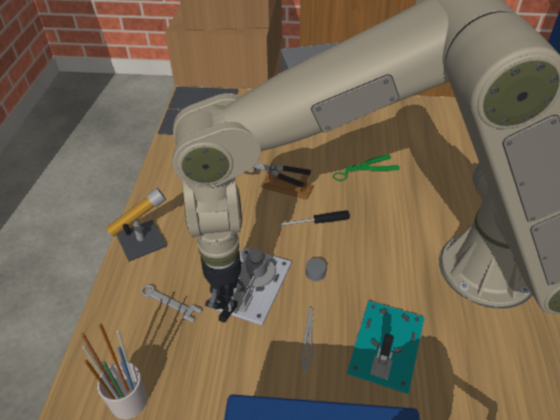

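The fingers at about (225,300) are on the handle, which is nearly down. I'll press down in small steps, watching the force.

```bash
python3 -m crank '0 1 4 0 0 0;0 1 4 0 0 0;0 1 3 0 0 0;0 .5 2 0 0 0;0 0 2 0 0 0;0 0 0 0 0 0'
python3 -m crank '0 0 1.5 0 0 0;0 0 1.5 0 0 0;0 0 0 0 0 0;0 0 0 0 0 0'
```

```text
t: 6.48
eef_pos: [603.2, 217.2, 63.7]
ee_rot: [-0.0, 0.14, 0.99, -0.0]
force: [0.6, -0.4, 0.3]
grip_width: 0.0
gripper_force: 0.0
t: 6.82
eef_pos: [603.5, 217.4, 61.7]
ee_rot: [0.0, 0.14, 0.99, -0.0]
force: [-1.2, -0.4, 3.2]
grip_width: -0.4
gripper_force: 1.9
```

```bash
python3 -m crank '0 0 1 0 0 0;0 0 1 0 0 0;0 0 0 0 0 0;0 0 0 0 0 0'
python3 -m crank '0 0 1 0 0 0;0 0 1 0 0 0;0 0 0 0 0 0;0 0 0 0 0 0'
python3 -m crank '0 0 1 0 0 0;0 0 1 0 0 0;0 0 0 0 0 0;0 0 0 0 0 0'
```

```text
t: 7.15
eef_pos: [603.7, 217.5, 61.4]
ee_rot: [0.001, 0.14, 0.99, 0.0]
force: [-4.7, -1.2, 13.6]
grip_width: -0.2
gripper_force: 6.7
t: 7.48
eef_pos: [603.8, 217.6, 61.2]
ee_rot: [0.001, 0.14, 0.99, 0.0]
force: [-8.3, -2.0, 22.3]
grip_width: 0.0
gripper_force: 11.4
t: 7.82
eef_pos: [603.9, 217.7, 60.9]
ee_rot: [0.002, 0.14, 0.99, 0.001]
force: [-12.4, -3.0, 31.3]
grip_width: -0.1
gripper_force: 16.2
```

The stop is reached: 31 N at constant height. Next I rise and head for the pliers with the fingers open.

```bash
python3 -m crank '0 0 -10 0 0 0;0 0 -25 0 0 0;0 0 -33 0 0 0;0 0 -33 0 0 0;0 0 -33 0 0 0;0 0 -33 0 0 .035;0 0 0 0 0 0;0 0 0 0 0 0'
python3 - <<'E'
from h import *
e=np.array([np.cos(PY),np.sin(PY)]);g=PV-45*e
print(g)
go(np.r_[g,200],np.r_[g,31])
p,d=snap("side","side2")
print(world("side",d,232,318))
E
```

```text
t: 8.48
eef_pos: [605.1, 217.7, 224.8]
ee_rot: [0.003, 0.157, 0.988, 0.001]
force: [0.4, -0.3, -0.1]
grip_width: -0.3
gripper_force: 0.0
[ 509.22812608 -250.21547994]
TCP [605.1 217.7 224.8] x [-0.951  0.311 -0.005] yaw 2.8257 zax [ 0.005  0.001 -1.   ] w -0.3 F [ 0.4 -0.3 -0.1] t 8.4833
  to [ 509.2 -250.2  200. ] tool delta [ -54.2 -474.6   23.9]
  to [ 509.2 -250.2   31. ] tool delta [  0.8  -0.4 169. ]
[6.01818897e+02 1.91071597e+02 7.04796223e-02]
```

```bash
python3 -m crank '-3.4 -29.6 1.5 0 0 0;-3.4 -29.6 1.5 0 0 0;-3.4 -29.6 1.5 0 0 0;-3.4 -29.6 1.5 0 0 0;-3.4 -29.6 1.5 0 0 0;-3.4 -29.6 1.5 0 0 0;-3.4 -29.6 1.5 0 0 0;-3.4 -29.6 1.5 0 0 0' 85 40 >/dev/null
python3 -m crank '-3.4 -29.6 1.5 0 0 0;-3.4 -29.6 1.5 0 0 0;-3.4 -29.6 1.5 0 0 0;-3.4 -29.6 1.5 0 0 0;-3.4 -29.6 1.5 0 0 0;-3.4 -29.6 1.5 0 0 0;-3.4 -29.6 1.5 0 0 0;-3.4 -29.6 1.5 0 0 0'
python3 -m crank '0 0 0 0 0 0;0 0 0 0 0 0'
python3 - <<'E'
from h import *
e=np.array([np.cos(PY),np.sin(PY)]);g=PV-45*e
go(np.r_[g,100],np.r_[g,31])
a=snap("side","side3")[0][130:330,200:340];b=snap("top","top3")[0]
m=np.hstack([cv2.resize(a,(280,400)),cv2.resize(b,(520,400))]);cv2.imwrite('pics/m3.png',m[:,:,::-1])
E
```

```text
t: 9.87
eef_pos: [506.5, -250.2, 195.9]
ee_rot: [-0.002, 0.157, 0.988, 0.001]
force: [1.8, -0.5, -0.1]
grip_width: 85.0
gripper_force: 0.0
t: 10.03
eef_pos: [506.6, -250.3, 195.9]
ee_rot: [-0.002, 0.159, 0.987, 0.001]
force: [-0.5, -0.0, 0.1]
grip_width: 85.0
gripper_force: 0.0
TCP [ 506.6 -250.3  195.9] x [-0.95   0.313  0.004] yaw 2.8228 zax [-0.003  0.002 -1.   ] w 85.0 F [-0.5 -0.   0.1] t 10.0333
  to [ 509.2 -250.2  100. ] tool delta [-2.8  0.8 95.9]
  to [ 509.2 -250.2   31. ] tool delta [-0.3 -0.1 69. ]
```

View pics/m3.png

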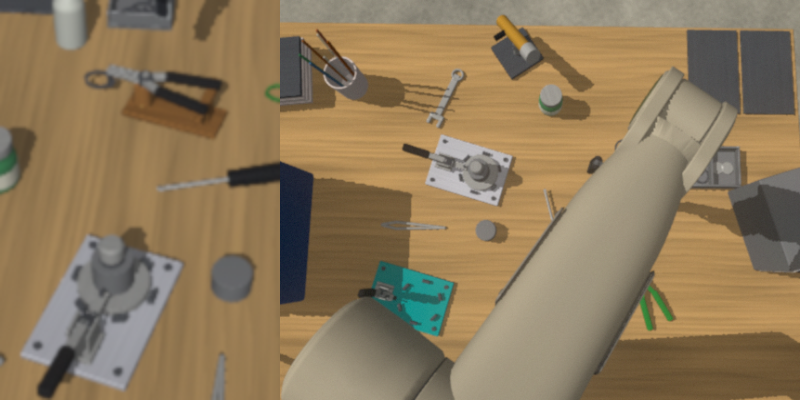

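The clamp arm is down and the handle lies flat, beyond the plate at (60,370) in the crop. I'll check the pliers estimate by projecting it into the side view.

Run:
```python
from h import *
p=cv2.imread('pics/side3.png');u0,v0,s=235,150,7
q=cv2.resize(p[v0:v0+55,u0:u0+100],None,fx=s,fy=s,interpolation=cv2.INTER_CUBIC)
e=np.array([np.cos(PY),np.sin(PY)]);n=np.array([-e[1],e[0]])
def dot(X,c): 
    a=(proj("side",X)-[u0,v0]+.5)*s; cv2.circle(q,tuple(int(k) for k in a),3,c,-1)
for k in range(24):
    f=k*np.pi/12;r=PV+73.8*e+21*(np.cos(f)*e+np.sin(f)*n);dot([*r,28.5],(0,0,255))
dot([*PV,63],(0,255,0))
for x in(-45,-105):
  for w in (-1,1):
    hw=26.5 if x==-45 else 26.5+60*.142*.78
    dot([*(PV+x*e+w*hw*n),60],(255,255,0))
cv2.imwrite('pics/ov.png',q)
```

```text
(no output)
```

View pics/ov.png

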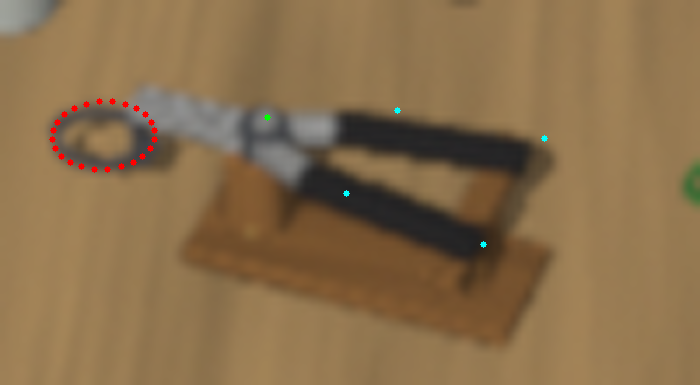

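The projection agrees to about 1 px, so I'll descend and squeeze.

```bash
python3 -m crank '-1 .3 20 0 0 0;-1 .3 25 0 0 0;-1 .1 25 0 0 0;0 0 25 0 0 0;0 0 25 0 0 0;0 0 20 0 0 0;0 0 13 0 0 0;0 0 12 0 0 0'
python3 -m crank '0 0 0 0 0 0;0 0 0 0 0 0'
python3 -c "
from h import *
e=np.array([np.cos(PY),np.sin(PY)]);g=PV-45*e
go(np.r_[g,31])"
```

```text
t: 10.8
eef_pos: [510.6, -247.4, 31.5]
ee_rot: [-0.001, 0.156, 0.988, 0.001]
force: [0.7, -0.3, -0.0]
grip_width: 85.0
gripper_force: 0.0
t: 10.97
eef_pos: [510.7, -248.0, 32.6]
ee_rot: [-0.001, 0.156, 0.988, 0.001]
force: [-0.6, -0.2, 0.1]
grip_width: 84.7
gripper_force: 0.0
TCP [ 510.7 -248.    32.6] x [-0.951  0.309  0.002] yaw 2.8277 zax [-0.002  0.001 -1.   ] w 84.7 F [-0.6 -0.2  0.1] t 10.9667
  to [ 509.2 -250.2   31. ] tool delta [ 0.7 -2.6  1.6]
```

```bash
python3 -m crank '.7 -1.5 1.5 0 0 0;0 0 0 0 0 0'
python3 -m crank '0 0 0 0 0 0;0 0 0 0 0 0;0 0 0 0 0 0;0 0 0 0 0 0;0 0 0 0 0 0;0 0 0 0 0 0;0 0 0 0 0 0;0 0 0 0 0 0' 20 40
python3 -m crank '0 0 0 0 0 0;0 0 0 0 0 0;0 0 0 0 0 0;0 0 0 0 0 0;0 0 0 0 0 0;0 0 0 0 0 0'
```

```text
t: 11.13
eef_pos: [510.6, -251.0, 32.6]
ee_rot: [0.001, 0.157, 0.988, -0.0]
force: [0.4, 0.6, -0.5]
grip_width: 85.1
gripper_force: 0.0
t: 11.8
eef_pos: [509.9, -251.0, 34.0]
ee_rot: [0.0, 0.157, 0.988, -0.0]
force: [-5.9, 2.9, 15.3]
grip_width: 38.1
gripper_force: 39.3
t: 12.3
eef_pos: [509.8, -251.0, 34.0]
ee_rot: [0.0, 0.157, 0.988, -0.0]
force: [-5.4, 2.7, 14.1]
grip_width: 37.8
gripper_force: 39.3
```

Width is 38 mm at 39 N, so the pliers are squeezed to the stop. Lifting.

```bash
python3 -m crank '0 0 -3 0 0 0;0 0 -8 0 0 0;0 0 -15 0 0 0;0 0 -20 0 0 0;0 0 -25 0 0 0;0 0 -25 0 0 0;0 0 -25 0 0 0;0 0 -15 0 0 0'
python3 -m crank '0 0 0 0 0 0;0 0 0 0 0 0;0 0 0 0 0 0;0 0 0 0 0 0'
python3 - <<'E'
from h import *
go()
p,d=snap("side","side4")
s=monitor.get_state()["eef_pos"]
e=np.array([np.cos(PY),np.sin(PY)]);c=np.r_[s[:2]+(45+73.8+2.5)*e,s[2]+19+3-6-19.5]
print("pred clip",c)
u,v=proj("side",c).astype(int);print(u,v)
u0,v0=u-40,v-50;q=cv2.resize(p[v0:v0+90,u0:u0+115],None,fx=6,fy=6,interpolation=cv2.INTER_CUBIC)
cv2.putText(q,f"{u0},{v0}",(5,15),0,.5,(255,0,0));cv2.imwrite('pics/l4.png',q[:,:,::-1])
E
```

```text
t: 12.97
eef_pos: [510.7, -251.5, 170.7]
ee_rot: [0.001, 0.157, 0.988, -0.001]
force: [0.3, -0.6, -2.3]
grip_width: 38.1
gripper_force: 40.3
t: 13.3
eef_pos: [509.0, -250.4, 165.9]
ee_rot: [-0.001, 0.157, 0.988, 0.001]
force: [0.9, 0.2, -2.6]
grip_width: 37.8
gripper_force: 40.4
TCP [ 509.  -250.4  165.9] x [-0.951  0.311  0.003] yaw 2.8257 zax [-0.003  0.002 -1.   ] w 37.8 F [ 0.9  0.2 -2.6] t 13.3
pred clip [ 624.37063988 -288.07738711  162.46857629]
246 130
```

View pics/l4.png

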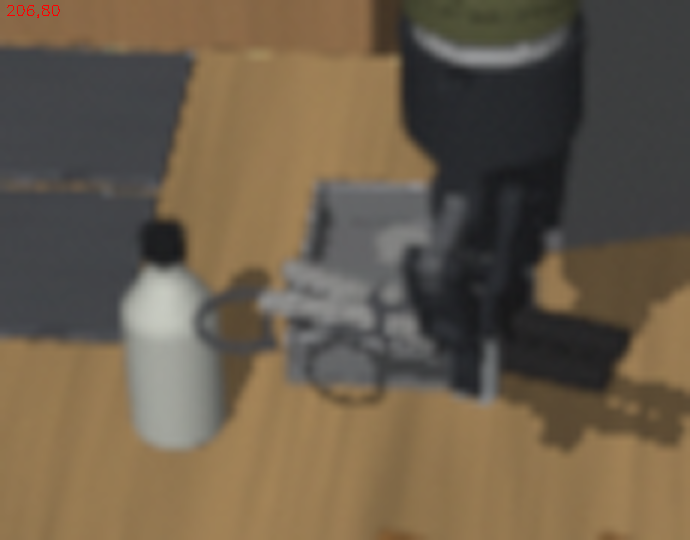

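The pliers hang level in the grip with the clip ring at about (246,133). Now to a point above the axle.

```bash
python3 -c "
from h import *
e=np.array([np.cos(PY),np.sin(PY)]);g=AX-121.3*e
go(np.r_[g,160])"
```

```text
TCP [ 509.1 -250.4  166. ] x [-0.951  0.311  0.003] yaw 2.8257 zax [-0.003  0.002 -1.   ] w 38.1 F [ 0.1  0.  -2.6] t 13.35
  to [444.2 104.7 160. ] tool delta [171.9 317.4   6.8]
```

```bash
python3 -m crank '6 11 0 0 0 0;9 17 0 0 0 0;11 20 0 0 0 0;11 20 0 0 0 0;11 20 0 0 0 0;11 20 0 0 0 0;11 20 0 0 0 0;11 20 0 0 0 0'>/dev/null
python3 -m crank '11 20 0 0 0 0;11 20 0 0 0 0;11 20 0 0 0 0;11 20 0 0 0 0;11 20 0 0 0 0;11 20 0 0 0 0;11 20 0 0 0 0;11 20 0 0 0 0'
python3 -m crank '9 17 0 0 0 0;5 10 0 0 0 0;2 5 0 0 0 0;0 0 0 0 0 0;0 0 0 0 0 0;0 0 0 0 0 0'
python3 - <<'E'
from h import *
e=np.array([np.cos(PY),np.sin(PY)]);g=AX-121.3*e
go(np.r_[g,160],np.r_[g,115])
E
```

```text
t: 14.68
eef_pos: [443.6, 95.7, 167.1]
ee_rot: [-0.001, 0.157, 0.988, -0.0]
force: [0.4, -0.0, -2.4]
grip_width: 38.1
gripper_force: 40.4
t: 15.18
eef_pos: [439.9, 128.9, 167.6]
ee_rot: [-0.0, 0.158, 0.987, -0.0]
force: [-0.6, -0.3, -1.6]
grip_width: 38.1
gripper_force: 40.4
TCP [439.9 128.9 167.6] x [-0.95   0.311  0.   ] yaw 2.8249 zax [-0. -0. -1.] w 38.1 F [-0.6 -0.3 -1.6] t 15.1833
  to [444.2 104.7 160. ] tool delta [-11.6 -21.7   7.6]
  to [444.2 104.7 115. ] tool delta [-0.  0. 45.]
```

```bash
python3 -m crank '-6 -11 4 0 0 0;-5.6 -10.7 8 0 0 0;0 0 15 0 0 0;0 0 15 0 0 0;0 0 10 0 0 0;0 0 0 0 0 0;0 0 0 0 0 0;0 0 0 0 0 0'
python3 - <<'E'
from h import *
e=np.array([np.cos(PY),np.sin(PY)]);g=AX-121.3*e
go(np.r_[g,112])
out=[]
for n in("top","side"):
    p,d=snap(n,n+"5");u,v=proj(n,[*AX,92]);u0,v0=int(u)-32,int(v)-32
    q=cv2.resize(p[v0:v0+64,u0:u0+64],None,fx=6,fy=6,interpolation=cv2.INTER_CUBIC)
    for k in range(0,60,10): cv2.putText(q,str(u0+k),(k*6,9),0,.3,(255,0,0));cv2.putText(q,str(v0+k),(0,k*6+9),0,.3,(255,0,0))
    out.append(q); print(n,u0,v0)
cv2.imwrite('pics/z5.png',np.hstack(out)[:,:,::-1])
E
```

```text
t: 15.85
eef_pos: [444.7, 104.9, 116.4]
ee_rot: [0.0, 0.158, 0.987, -0.0]
force: [-0.2, 0.1, -2.6]
grip_width: 37.6
gripper_force: 40.5
TCP [444.7 104.9 116.4] x [-0.95   0.312 -0.001] yaw 2.8248 zax [ 0.001 -0.    -1.   ] w 37.6 F [-0.2  0.1 -2.6] t 15.85
  to [444.2 104.7 112. ] tool delta [ 0.4 -0.4  4.4]
top 178 142
side 223 218
```

View pics/z5.png

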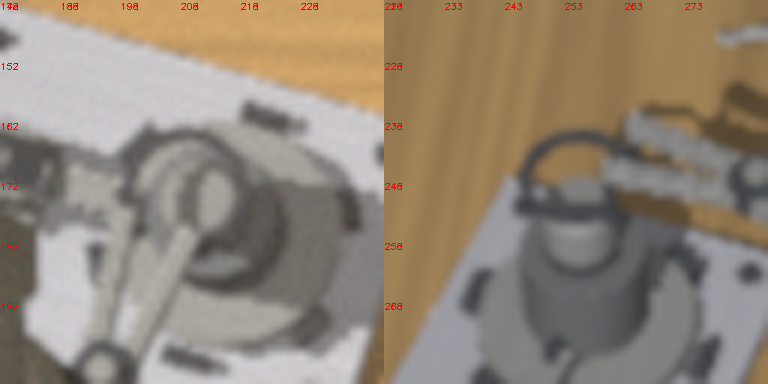

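Both views show the ring above the axle end. In the top crop its centre is near (185,195) with the axle end near (197,197). In the side crop the ring centre is near (578,173) with the axle end near (581,205). I'll triangulate the difference between them.

Run:
```python
from h import *
from scipy.optimize import least_squares as ls
def tri(a,b): r=ls(lambda X:np.r_[proj("top",X)-a,proj("side",X)-b],[560,67,95.]);return r.x,r.fun.round(2)
print("ring",tri((208.8-.4,174.5-.4),(255.3-.4,246.8-.4)))
print("axle",tri((210.8-.4,174.8-.4),(255.8-.4,252.2-.4)))
# refine ring by rendering: project ring circle (r 20.2 mean) and minimise darkness
ims={n:cv2.GaussianBlur(cv2.imread(f'pics/{n}5.png',0).astype(np.float32),(0,0),.7) for n in("top","side")}
f=np.linspace(0,2*np.pi,144,endpoint=False)
e=np.array([np.cos(PY),np.sin(PY)]);n_=np.array([-e[1],e[0]])
F=f[np.abs(np.angle(np.exp(1j*(f-np.pi))))>.9]  # omit the jaw side
def samp(n,c,r):
    X=np.array([[*(c[:2]+r*(np.cos(a)*e+np.sin(a)*n_)),c[2]] for a in F])
    uv=np.array([proj(n,x) for x in X],np.float32)
    return cv2.remap(ims[n],uv[:,:1],uv[:,1:],cv2.INTER_LINEAR).mean()
best=[]
for x in np.arange(-8,9,1.):
  for y in np.arange(-8,9,1.):
    for z in (104,107,110):
      c=np.array([AX[0]+x,AX[1]+y,z]); best.append((samp("top",c,20.25)-.5*samp("top",c,16)-.5*samp("top",c,24.5)+samp("side",c,20.25)-.5*samp("side",c,16)-.5*samp("side",c,24.5),*c))
best.sort();print(np.round(best[:6],1))
```

```text
ring (array([558.48133042,  69.15914412, 110.44942666]), array([ 0.03, -0.48,  0.5 ,  0.11]))
axle (array([560.18264082,  67.75517264,  90.11124704]), array([-0.02,  0.29, -0.3 , -0.07]))Traceback (most recent call last):
  File "<stdin>", line 19, in <module>
  File "<stdin>", line 13, in samp
  File "h.py", line 11, in proj
    c=get_calibration(n);K,R,t=map(np.array,(c["mtx"],c["R"],c["t"]))
ValueError: time passes only in moves, steps and waits
```

```bash
cat > fit.py <<'E'
from h import *
CAL={n:get_calibration(n) for n in("top","side")}
e=np.array([np.cos(PY),np.sin(PY)]);n_=np.array([-e[1],e[0]])
def pj(n,X):
    c=CAL[n];q=(np.array(c["R"])@X.T).T+np.array(c["t"]);q=q@np.array(c["mtx"]).T;return (q[:,:2]/q[:,2:]).astype(np.float32)
def samp(im,n,c,r,F):
    X=np.c_[c[0]+r*(np.cos(F)*e[0]+np.sin(F)*n_[0]),c[1]+r*(np.cos(F)*e[1]+np.sin(F)*n_[1]),np.full(len(F),c[2])]
    uv=pj(n,X);return cv2.remap(im,uv[:,:1].copy(),uv[:,1:].copy(),cv2.INTER_LINEAR).mean()
f=np.linspace(0,2*np.pi,180,endpoint=False);RF=f[np.abs(np.angle(np.exp(1j*(f-np.pi))))>.9]
def ring(tag,z0,xy=None,names=("top","side")):
    ims={n:cv2.imread(f'pics/{n}{tag}.png',0).astype(np.float32) for n in names};b=[]
    for x in np.arange(-7,7.1,1):
      for y in np.arange(-7,7.1,1):
        for z in np.arange(z0-8,z0+9,2):
          c=[AX[0]+x,AX[1]+y,z];b.append((sum(samp(ims[n],n,c,20.25,RF)-.4*samp(ims[n],n,c,16,RF)-.4*samp(ims[n],n,c,25,RF) for n in names),*c))
    b.sort();return np.round(b[:6],1)
E
python3 - <<'E'
from fit import *
print(ring("5",108)); print(ring("5",108,names=("top",)));print(ring("5",108,names=("side",)))
# axle top: bright disc, edge contrast, image 0 (both)
for names in(("top","side"),("top",),("side",)):
    b=[]
    for tag in("0",):
        ims={n:cv2.imread(f'pics/{n}{tag}.png',0).astype(np.float32) for n in names}
        for x in np.arange(-5,5.1,.5):
            for y in np.arange(-5,5.1,.5):
                for z in ((88,90,92,94) if len(names)>1 else (92,)):
                    c=[AX[0]+x,AX[1]+y,z];b.append((sum(samp(ims[n],n,c,16.5,f)-samp(ims[n],n,c,11,f) for n in names),*c))
    b.sort();print("axle",names,np.round(b[:3],1))
E
```

```text
[[-12.2 559.5  70.  110. ]
 [-11.3 559.5  69.  110. ]
 [-10.9 559.5  69.  108. ]
 [-10.5 560.5  69.  108. ]
 [ -8.9 559.5  70.  108. ]
 [ -8.6 560.5  70.  108. ]]
[[ -8.5 560.5  70.  106. ]
 [ -8.5 559.5  69.  110. ]
 [ -8.4 558.5  69.  114. ]
 [ -8.4 559.5  69.  112. ]
 [ -8.2 558.5  68.  116. ]
 [ -8.1 561.5  71.  100. ]]
[[ -4.5 559.5  70.  110. ]
 [ -4.4 559.5  72.  112. ]
 [ -4.3 560.5  65.  104. ]
 [ -4.3 558.5  74.  114. ]
 [ -4.2 560.5  67.  106. ]
 [ -4.2 559.5  69.  108. ]]
axle ('top', 'side') [[-60.4 560.5  68.5  88. ]
 [-60.  560.5  69.   88. ]
 [-59.9 560.   68.5  88. ]]
axle ('top',) [[-38.9 560.   68.   92. ]
 [-38.9 559.5  68.   92. ]
 [-38.8 560.   67.5  92. ]]
axle ('side',) [[-21.4 560.   72.   92. ]
 [-21.4 559.5  72.   92. ]
 [-21.2 560.   71.5  92. ]]
```

Ring relative to axle is about (-0.7, +1.0) mm, which is inside the clearance. I'll trim that and descend slowly over the end, watching force.

```bash
python3 -m crank '-.9 -.6 2 0 0 0;0 0 4 0 0 0;0 0 4 0 0 0;0 0 3 0 0 0;0 0 0 0 0 0;0 0 0 0 0 0'
python3 -m crank '0 0 3 0 0 0;0 0 3 0 0 0;0 0 3 0 0 0;0 0 3 0 0 0;0 0 0 0 0 0;0 0 0 0 0 0'
python3 -c "
from h import *
e=np.array([np.cos(PY),np.sin(PY)]);g=AX-121.3*e
go(np.r_[g,85])"
```

```text
t: 16.45
eef_pos: [444.3, 104.6, 102.4]
ee_rot: [-0.0, 0.157, 0.988, -0.0]
force: [0.5, 0.2, -2.3]
grip_width: 37.8
gripper_force: 40.5
t: 16.95
eef_pos: [444.5, 104.5, 90.5]
ee_rot: [-0.0, 0.157, 0.988, -0.0]
force: [0.0, -0.1, -2.5]
grip_width: 37.6
gripper_force: 40.5
TCP [444.5 104.5  90.5] x [-0.951  0.311  0.001] yaw 2.8257 zax [-0.001 -0.    -1.   ] w 37.6 F [ 0.  -0.1 -2.5] t 16.95
  to [444.2 104.7  85. ] tool delta [0.3 0.1 5.5]
```

```bash
python3 -m crank '0 0 3 0 0 0;0 0 3 0 0 0;0 0 3 0 0 0;0 0 0 0 0 0;0 0 0 0 0 0'
python3 -m crank '0 0 1.5 0 0 0;0 0 1.5 0 0 0;0 0 0 0 0 0;0 0 0 0 0 0'
python3 -m crank '0 0 1 0 0 0;0 0 0 0 0 0;0 0 0 0 0 0'
python3 -m crank '0 0 1 0 0 0;0 0 0 0 0 0;0 0 0 0 0 0'
```

```text
t: 17.37
eef_pos: [444.5, 104.5, 81.5]
ee_rot: [-0.0, 0.157, 0.988, -0.0]
force: [-0.6, 0.9, -2.2]
grip_width: 37.7
gripper_force: 40.5
t: 17.7
eef_pos: [444.7, 104.5, 78.7]
ee_rot: [-0.0, 0.157, 0.988, -0.0]
force: [-0.0, -0.9, -2.5]
grip_width: 37.5
gripper_force: 40.5
t: 17.95
eef_pos: [444.7, 104.6, 77.8]
ee_rot: [0.0, 0.157, 0.988, -0.0]
force: [-0.5, 0.8, -1.8]
grip_width: 37.7
gripper_force: 40.5
t: 18.2
eef_pos: [444.7, 104.6, 76.7]
ee_rot: [-0.0, 0.157, 0.988, -0.0]
force: [0.4, 0.8, -2.3]
grip_width: 37.7
gripper_force: 40.5
```

```bash
python3 -m crank '0 0 1 0 0 0;0 0 0 0 0 0;0 0 0 0 0 0' | grep -A3 eef
python3 -m crank '0 0 1 0 0 0;0 0 0 0 0 0;0 0 0 0 0 0'| grep -A3 eef
python3 -m crank '0 0 .7 0 0 0;0 0 0 0 0 0;0 0 0 0 0 0'| grep -A3 eef
python3 - <<'E'
from h import *
out=[]
for n in("top","side"):
    p,d=snap(n,n+"6");u,v=proj(n,[*AX,70]);u0,v0=int(u)-25,int(v)-30
    q=cv2.resize(p[v0:v0+50,u0:u0+50],None,fx=8,fy=8,interpolation=cv2.INTER_CUBIC)
    out.append(q); print(n,u0,v0)
cv2.imwrite('pics/z6.png',np.hstack(out)[:,:,::-1])
print(monitor.get_state()["force"],monitor.get_state()["moment"])
E
```

```text
eef_pos: [444.7, 104.6, 75.7]
ee_rot: [-0.0, 0.157, 0.988, -0.0]
force: [0.4, 0.3, -1.8]
grip_width: 37.7
eef_pos: [444.7, 104.6, 74.7]
ee_rot: [-0.0, 0.157, 0.988, -0.0]
force: [0.5, -0.3, -2.1]
grip_width: 37.9
eef_pos: [444.7, 104.5, 74.0]
ee_rot: [-0.0, 0.157, 0.988, -0.0]
force: [-0.0, 0.2, -1.5]
grip_width: 37.5
top 186 146
side 230 227
[-0.5175915  -0.28511558 -1.47605137] [-0.00121009  0.02682052  0.02483008]
```

View pics/z6.png

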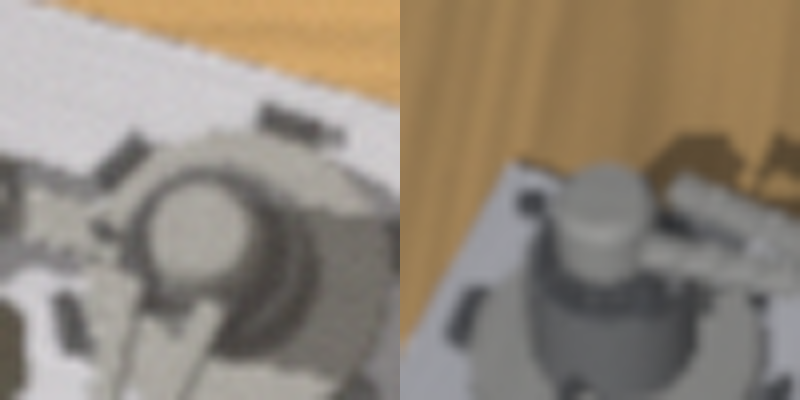

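The clip encircles the axle close to the roller top in both views. I'll feel for contact with the roller.

```bash
python3 -m crank '0 0 .8 0 0 0;0 0 0 0 0 0;0 0 0 0 0 0' | grep -A2 eef
python3 -m crank '0 0 .8 0 0 0;0 0 0 0 0 0;0 0 0 0 0 0'| grep -A2 eef
python3 -c "
from station import monitor as m;s=m.get_state();print(s['force'],s['moment'])"
```

```text
eef_pos: [444.7, 104.6, 73.2]
ee_rot: [-0.0, 0.157, 0.988, -0.0]
force: [-0.0, -0.5, -1.7]
eef_pos: [444.7, 104.5, 72.4]
ee_rot: [0.0, 0.157, 0.988, -0.0]
force: [-0.2, -0.0, -1.8]
[-0.22964468 -0.00534754 -1.75981677] [0.05733469 0.03507012 0.01812271]
```

```bash
for k in 1; do python3 -m crank '0 0 .7 0 0 0;0 0 0 0 0 0;0 0 0 0 0 0' | grep -A2 eef
python3 -c "
from station import monitor as m;s=m.get_state();print(s['force'],s['moment'])"
python3 -m crank '0 0 .7 0 0 0;0 0 0 0 0 0;0 0 0 0 0 0'| grep -A2 eef
python3 -c "
from station import monitor as m;s=m.get_state();print(s['force'],s['moment'])"
python3 -m crank '0 0 .7 0 0 0;0 0 0 0 0 0;0 0 0 0 0 0'| grep -A2 eef
python3 -c "
from station import monitor as m;s=m.get_state();print(s['force'],s['moment'])"; done
```

```text
eef_pos: [444.8, 104.6, 71.8]
ee_rot: [0.0, 0.157, 0.988, -0.0]
force: [-0.3, 0.0, -1.8]
[-0.29409907  0.04074542 -1.77628601] [0.0430136  0.03079301 0.01932877]
eef_pos: [444.8, 104.6, 71.2]
ee_rot: [0.0, 0.157, 0.988, -0.0]
force: [-0.2, -0.2, -0.8]
[-0.21528782 -0.17487858 -0.80936366] [0.01182107 0.01344251 0.02850788]
eef_pos: [444.7, 104.6, 70.4]
ee_rot: [-0.0, 0.157, 0.988, -0.0]
force: [-2.2, 0.4, 1.3]
[-2.18348959  0.43974349  1.31478775] [0.05982541 0.08190284 0.01871368]
```

Contact starts at TCP z ≈ 71.3, which puts the clip centre at about 65.5. Backing off to z ≈ 72.7 puts it at the groove's mid height.

```bash
python3 -m crank '0 0 -1.2 0 0 0;0 0 -1.1 0 0 0;0 0 0 0 0 0;0 0 0 0 0 0;0 0 0 0 0 0;0 0 0 0 0 0;0 0 0 0 0 0'
python3 - <<'E'
from fit import *
go();s=monitor.get_state();print(s["moment"])
snap("side","side7");snap("top","top7")
print(ring("7",67))
E
```

```text
t: 20.88
eef_pos: [444.7, 104.5, 72.6]
ee_rot: [-0.0, 0.157, 0.988, -0.0]
force: [0.5, -0.2, -1.5]
grip_width: 38.0
gripper_force: 40.5
TCP [444.7 104.5  72.6] x [-0.951  0.311  0.   ] yaw 2.8257 zax [-0. -0. -1.] w 38.0 F [ 0.5 -0.2 -1.5] t 20.8833
[-0.04242905  0.05937627  0.01509796]
[[  6.5 559.5  69.   67. ]
 [  6.9 560.5  69.   65. ]
 [  7.2 560.5  69.   67. ]
 [  7.3 559.5  69.   69. ]
 [  7.4 559.5  70.   67. ]
 [  8.1 559.5  69.   65. ]]
```

The image fit puts the ring at (559.5, 69, 67), matching the axle fit of (560, 68.5). There is no contact load, so I'm handing in.

```bash
python3 -c "
from station import env
print(env.hand_in())"
```

```text
the job is handed in; nothing more can be done
None
```

I handed the job in at about 21 s, but no verdict came back: the clamp handle was pressed down to its stop, and the clip is held spread around the axle at groove height, centred to about 1 mm by camera fit and not loading the roller.

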